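# Lock the router spindle for a cutter change

### The arm

A 6-joint arm with a two-finger parallel gripper is mounted at the origin on the work surface; the furniture and walls round the work are solid. World frame = base frame: x ahead of the robot, y to its left, z up, the work surface at z = 0. Lengths are in m, angles in rad, forces in N, time in s.
With the tool pointing down it reaches from about 0.35 to 0.925 m from the base axis. Payload 6.4 kg.
Tool frame: the origin (TCP) lies at the very end of the fingers, on their centre line; the grasp point (between the pads) lies arm.grip_depth behind it (arm.grip_depth is the distance from the TCP to the grasp point, in m); z points along the fingers, y is the line along which they close (so a half turn about z gives the same grasp; the last joint's range is limited). The gripper opens to 85 mm and grips with 20 to 120 N. Pads are 22 mm wide; open, the fingers measure 114 mm over their backs; the gripper's body (76 mm by 85 mm) begins 54 mm behind the grasp point. The pads swing forward as they close: fully open they stand 13 mm farther back than shut.
Start: joints at [-1.301, 0.245, 1.558, -0, 1.339, -0.174], TCP at [0.279, -0.587, 0.231] pointing down, gripper open.
Joint ranges: [-3.13, 3.13], [-1.02, 2.26], [0.13, 2.54], [-0.95, 4.09], [0.21, 2.88], [-2.74, 2.74]. Speed limits (rad/s): [2.57, 2.57, 3.14, 3.14, 3.14, 3.14].

### API

Orientations are given as a unit quaternion [w, x, y, z].
In Python, from bench import arm, grab_frame, nets gives the robot as it stands. Calls block until the motion is done:
- arm.move_pose(position, orientation): joint-space move of the TCP to a pose.
- arm.move_straight(position, orientation=None, vel=0.15, guard=None): straight line of the TCP; orientation=None keeps the orientation; vel is the mean speed in m/s. With guard (N) it stops when the force on the tool has changed by that much, and returns True; else False.
- arm.set_joints(angles): joint-space move.
- arm.grip(opening): opening from 0.0 (shut) to 1.0 (fully open); the grip force is fixed at half the most; returns when the fingers have stopped.
- arm.hold(seconds).
- arm.solve_ik(position, orientation): joint angles nearest the present ones, or None.
- grab_frame(name): name is "scene" or "top" or "wrist"; returns a dict with "pixels" (480x640x3 uint8, red, green, blue), "fx", "fy", "cx", "cy" (pixels), "extrinsics" (4x4, takes a point from world to camera coordinates). Camera axes: x right, y down, z forward; pixel columns grow to the right and rows downward; lengths in m; the calibration is good to about 2 mm. A picture is of the moment at which its call begins. There is no depth.
A pose or a line that the arm cannot do raises arm.MotionError and nothing moves.
- arm.close_job(): hands the job in; it is judged then, once.
Trained networks look in the newest picture that a camera, given by its name, has taken for a name from the list of things; names that differ only in an ending like _2 or _b are one class to them, and where a whole thing is asked for, a point or a joint stands for the part that bears it (a point fixed in the world has none). Each returns a list of dicts, best first, with "p" (0 to 1); they miss things now and then, are a little off and sometimes report something else, mostly with a low value. They report only what shows in the picture. A call takes as long as a camera call.
- nets.silhouettes(camera, query): "region" (480x640 bool, what is visible of it) and "box" ([left, top, right, bottom] in pixels, round what is visible of it).
- nets.landmark_of(camera, query): "centre" ([column, row] in pixels: a listed point, or the origin of a listed thing).
Readings, each from a call of its own:
- arm.get_clock(): time.
- arm.get_qpos(): joint angles.
- arm.get_qvel(): joint speeds.
- arm.get_tau(): joint torques, N m.
- arm.get_ee_pos(): TCP position.
- arm.get_ee_rot(): TCP orientation.
- arm.get_wrist_force(): force on the tool from outside, world axes, zero at the start.
- arm.get_torque(): the same for the moment, N m.
- arm.get_finger_gap(): opening from 0.0 (shut) to 1.0 (fully open).
- arm.get_grasp_force(): force on a finger pad.
Only numpy, scipy, OpenCV 4.12 (cv2) and the standard library are available. Lean on these libraries where they do the work, as an engineer would, in place of code of your own. Each camera call takes 0.05 s, during which the arm holds its last target. There are 200 camera calls.

### The job

The spindle of the small router table has to be locked for a cutter change. Slide the clear guard along the fence fully open to the right, then turn the knurled lock collar on the spindle, feeling with light downward pressure, until its hidden keyways drop over the lock pins, push the collar fully home against its spring and finish while still holding it down there, since it springs back up when let go. Leave the guard open and everything else on the bench where it is.

Things in the scene. Friction and masses are not known exactly. Their poses are not given: they have to be found in the camera images.
- router_table: bench-top router table, fixed: grey box, grey top, low fence along its far side. Origin on the bench under the spindle axis; x points from front to fence, y left along the fence, z up. Top: x -105..108, y -225..125 mm, 130 mm above the bench. Fence: face at x = 68 mm, 66 mm high above the top (guard stops a few mm more). The switch box on its front sticks out 8 mm past the top.
- guard (a joint): travel of the clear guard in m: 0 = over the spindle, grows as it slides right along the fence (router table -y), 0.160 = right stop. Starts at 0 to 0.03, slides easily (about 2 N), stays where left. It is a clear plate 138 mm deep and 90 mm wide with aluminium edges, underside 68 mm above the table top; shut it covers the collar, fully open its near edge is 115 mm right of the spindle axis.
- guard_handle (a point): grip point of the guard's black upright handle, a bar 46 mm long along the router table's x, 16 mm thick along its y and 40 mm tall: pinch it with the fingers closing along y. The point is in the bar's middle, 14 mm below its top and 26 mm above the guard plate. Axes as the router table's; travels with the guard.
- collar_grip (a point): where to grip the knurled steel lock collar, an upright cylinder 58 mm across and 30 mm high on the vertical spindle: a point on its axis, 18 mm above its lower rim and 12 mm below its top, as it stands with the collar up (42 mm above the table top). The point is fixed and does not sink with the collar. A hexagonal nut 25 mm across stands over the collar, its top 24 mm above this point.
- collar (a joint): how far the collar is pushed down in m: 0 = up (a spring keeps it there), 0.011 = fully home. Unless its keyways stand over the pins, the pins stop it at about 0.003; over the pins it goes on to 0.011 and can turn no more. The spring pushes up with about 4 N at the top, 5 N at 0.003 and 7.5 N fully home; let go, the collar springs up.
- spindle_axis (a point): where the spindle's vertical axis meets the table top. Collar and spindle turn together either way, freely (about 0.05 N m), without stops, and stay at the angle where they are left. Hidden in the collar are three keyways 120 degrees apart for three fixed pins; they fit within 0.1 rad. At the start they are 0.4 to 1.7 rad from the pins, whichever way it is turned. No mark shows the angle.
- offcut: bystander, to be left alone: walnut offcut with a sawn wedge end, 42 x 110 x 22 mm, lying on the router table's top near its front right corner; origin at the centre of its underside
- plane: bystander, to be left alone: metal smoothing plane with dark wooden handles, 210 mm long, 106 mm tall, standing left of the router table; origin at the centre of its underside
- bit_case: bystander, to be left alone: flat dark case of cutters, 96 x 150 x 41 mm, shut, at the far left of the bench; origin at the centre of its underside
- tape: bystander, to be left alone: yellow tape measure, 37 x 85 x 66 mm, standing in front of the router table's right half; origin at the centre of its underside

How it is judged:
On the way, in this order (a step that is already met when the one before it is completed fails the run):
1. the guard is slid fully open (value of joint guard above 0.14 m), for 0.2 s.
2. the collar has dropped over the pins and is pushed home (value of joint collar above 0.0095 m), for 0.3 s.
At the end, for the whole second after the job is handed in: the collar is held pushed home over its pins (at least 9.5 of its 11 mm down) by the robot's hand, which touches it with more than 2 N, and the guard is still open (at least 140 of its 160 mm) (value of joint collar above 0.0095 m and value of joint guard above 0.14 m and contact force between any of the fingers, the arm and collar above 2 N); the arm keeps its last pose, push and grip.
It fails at once if another thing on the bench or on the router table is shifted by more than 3 cm (distance of any of offcut, plane, bit_case, tape from where it was at the start of the episode above 0.03 m).
It also fails if it takes over 72 s, if anything falls off the work surface, if the arm or the gripper's body presses on something with over 40 N, if the wrist force passes 120 N, or if a joint passes its speed limit or range.

## Working session

There is one attempt and no reset: what is moved stays moved. The work goes in short steps, each a Python script; the robot and the scene stay as the last script left them, time stands still between calls to the robot, and variables do not carry over. Pictures are saved under pics/ and viewed, at most 10 in all, crops included, and the job is handed in when it is done.

```bash
mkdir -p pics; ls; cat > h.py <<'E'
import numpy as np, cv2
from bench import arm, grab_frame, nets
def ray(f,px):
    E=np.array(f["extrinsics"]);R=E[:3,:3];t=E[:3,3]
    d=R.T@np.array([(px[0]-f["cx"])/f["fx"],(px[1]-f["cy"])/f["fy"],1.]);return -R.T@t,d/np.linalg.norm(d)
def at_z(f,px,z):
    o,d=ray(f,px);return o+d*(z-o[2])/d[2]
def tri(rays):
    A=sum(np.eye(3)-np.outer(d,d) for o,d in rays);b=sum((np.eye(3)-np.outer(d,d))@o for o,d in rays)
    return np.linalg.solve(A,b)
def save(f,n): cv2.imwrite(f"pics/{n}.png",cv2.cvtColor(f["pixels"],cv2.COLOR_RGB2BGR))
E
python3 - <<'E'
from h import *
print(arm.grip_depth,arm.get_clock(),arm.get_ee_rot(),arm.get_wrist_force())
F={}
for c in("scene","top"):
    F[c]=grab_frame(c);save(F[c],c+"0")
    print(c,ray(F[c],(320,240)))
for q in("router_table","guard_handle","collar_grip","spindle_axis","offcut","plane","bit_case","tape"):
    rs=[]
    for c in F:
        l=nets.landmark_of(c,q)
        print(q,c,[(np.round(a["centre"],1).tolist(),round(float(a["p"]),2)) for a in l[:2]])
        if l: rs.append(ray(F[c],l[0]["centre"]))
    if len(rs)==2: print("   ",tri(rs).round(4))
E
```

```text
pics
0.0187 0.0 [-9.58892127e-04  9.75477226e-01  2.20098298e-01 -3.77336376e-05] [-0.03902967  0.08804727  0.26463593]
scene (array([-0.17950314, -0.23799068,  0.72530863]), array([ 0.64647926,  0.33506524, -0.68541656]))
top (array([0.17307096, 0.02467638, 1.42106802]), array([ 0.14184095,  0.0231771 , -0.98961809]))
router_table scene []
router_table top [([380.1, 222.4], 0.85)]
guard_handle scene [([412.4, 203.2], 0.82)]
guard_handle top [([395.1, 193.6], 0.97)]
    [ 0.4464 -0.1023  0.2334]
collar_grip scene [([400.6, 233.8], 0.62)]
collar_grip top [([386.6, 208.5], 0.67)]
    [ 0.4273 -0.0925  0.1705]
spindle_axis scene [([399.6, 245.2], 0.91)]
spindle_axis top [([385.4, 206.3], 0.76), ([448.0, 279.6], 0.35)]
    [ 0.4401 -0.0924  0.1301]
offcut scene [([483.5, 289.4], 0.69)]
offcut top []
plane scene []
plane top [([260.5, 253.9], 0.89), ([396.0, 195.1], 0.36)]
bit_case scene [([198.5, 255.5], 0.87)]
bit_case top []
tape scene [([450.7, 380.9], 0.88)]
tape top [([447.2, 281.6], 0.58), ([380.2, 219.2], 0.31)]
    [ 0.2794 -0.2582  0.0114]
```

View pics/scene0.png

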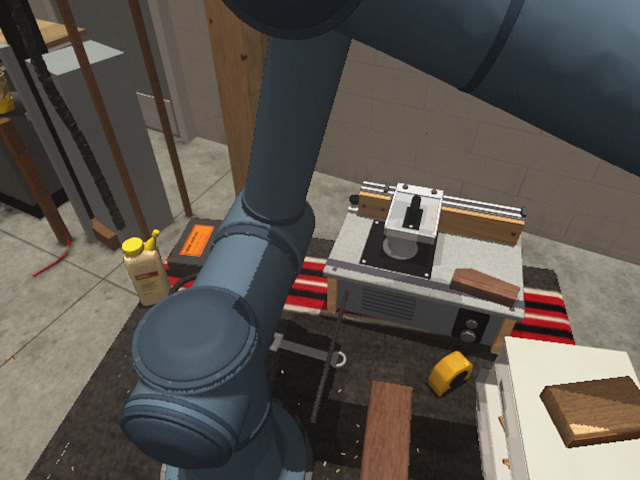

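View pics/top0.png

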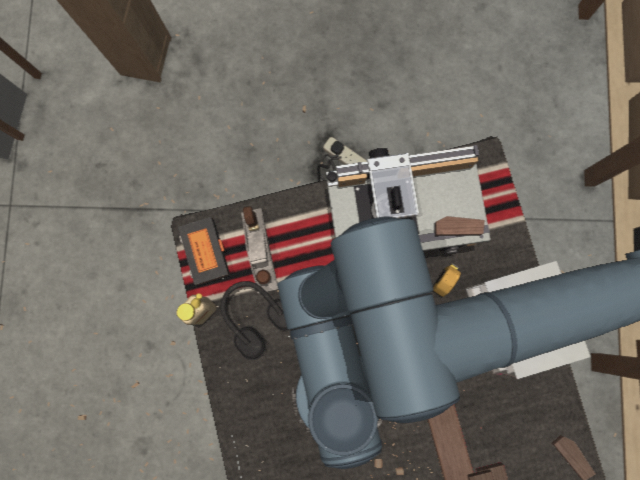

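The scene picture shows the guard over the collar (collar about (400,245), handle about (412,207)). The table is yawed slightly, and its front edge runs from about (327,275) to (523,317). I'll get the yaw, then go above and take a wrist look.

```bash
cat >> h.py <<'E'
def quat(yaw): # tool down, tool y axis at world angle yaw
    y=np.array([np.cos(yaw),np.sin(yaw),0]);z=np.array([0,0,-1.]);R=np.c_[np.cross(y,z),y,z]
    from scipy.spatial.transform import Rotation as S
    q=S.from_matrix(R).as_quat();return [q[3],q[0],q[1],q[2]]
E
python3 - <<'E'
from h import *
fs=grab_frame("scene")
a=at_z(fs,(327,275),.13);b=at_z(fs,(523,317),.13);d=a-b
print(a,b,np.linalg.norm(d),np.arctan2(d[1],d[0]))
l=nets.silhouettes("scene","router_table")
ft=grab_frame("top")
a2=at_z(ft,(341,184),.196);b2=at_z(ft,(478,160),.196);d2=a2-b2
print(a2,b2,np.linalg.norm(d2),np.arctan2(d2[1],d2[0]))
yaw=np.arctan2(d[1],d[0])
p=arm.get_ee_pos();arm.move_straight([p[0],p[1],.42],vel=.25)
for yw in (yaw,yaw+np.pi,yaw-np.pi):
  print(arm.solve_ik([.40,-.11,.42],quat(yw)))
arm.move_pose([.38,-.12,.42],quat(yaw))
f=grab_frame("wrist");save(f,"w1");print(ray(f,(320,240)),arm.get_qpos(),arm.get_clock())
for q in("guard_handle","collar_grip","spindle_axis","offcut"):
    l=nets.landmark_of("wrist",q);z={"guard_handle":.130+.068+.03,"collar_grip":.172}.get(q,.13)
    for k in l[:2]: print(q,k["centre"],k["p"],at_z(f,k["centre"],z))
E
```

```text
[ 0.30559967 -0.000662    0.13      ] [ 0.37034971 -0.32997596  0.13      ] 0.33561920936791484 1.7649407377487984
[0.47440187 0.01080431 0.196     ] [ 0.53644949 -0.2903617   0.196     ] 0.307491257586349 1.773978074808079
[-5.43238288e-01 -4.24949691e-01  1.84802886e+00 -4.44089210e-16
  1.71851349e+00 -2.30817903e+00]
[-5.43238288e-01 -4.24949691e-01  1.84802886e+00 -4.44089210e-16
  1.71851349e+00  8.33413628e-01]
[-5.43238288e-01 -4.24949691e-01  1.84802886e+00 -4.44089210e-16
  1.71851349e+00  8.33413628e-01]
(array([ 0.3057551 , -0.13457829,  0.56319737]), array([ 0.30046052,  0.05034786, -0.95246447])) [-5.93119148e-01 -4.68318343e-01  1.87794485e+00 -6.16614199e-05
  1.73239439e+00 -2.35698803e+00] 3.8917
guard_handle [325.2, 274.8] 0.72 [ 0.44310946 -0.1059464   0.228     ]
collar_grip [335.5, 246.7] 0.69 [ 0.43322452 -0.09677558  0.172     ]
offcut [194.7, 179.3] 0.85 [ 0.40051965 -0.25869602  0.13      ]
```

View pics/w1.png

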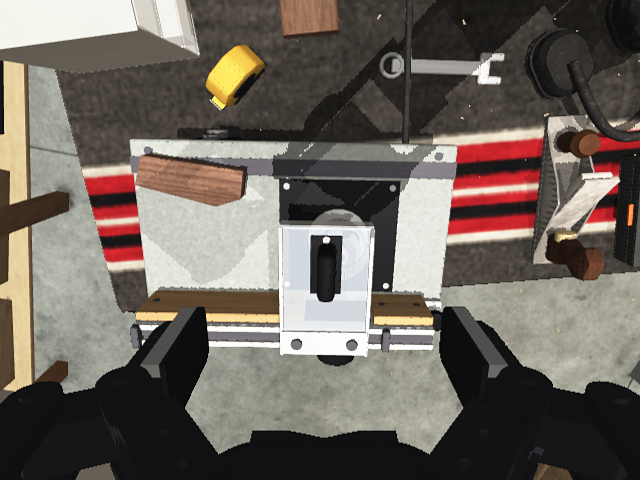

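The wrist picture shows the guard handle at (325,270), aligned with the image axes, so the yaw of 1.77 holds. The offcut is at (190,180) and the tape at (235,75), both clear of the path. I'll grip the handle and slide.

```bash
python3 - <<'E'
from h import *
yaw=1.77;q=quat(yaw);yd=np.array([np.cos(yaw),np.sin(yaw),0])
h=np.array([.444,-.1045,.209])
arm.move_pose([h[0],h[1],.30],q)
print(arm.move_straight(h,q,vel=.12,guard=12),arm.get_ee_pos())
arm.grip(0.0)
print("gap",arm.get_finger_gap(),arm.get_grasp_force(),arm.get_wrist_force())
print(arm.move_straight(h-.185*yd,q,vel=.08,guard=20),arm.get_ee_pos(),arm.get_wrist_force(),arm.get_clock())
p=arm.get_ee_pos();print("slid",(p-h)@-yd)
E
```

```text
False [ 0.44457629 -0.10487137  0.210118  ]
gap 0.17878126866027097 58.49087119102478 [-1.5446355   0.17322278  2.71973296]
True [ 0.46554238 -0.22776336  0.20933042] [-1.39397643 -2.57265574  3.03794532] 7.7
slid 0.12508875557136614
```

```bash
python3 - <<'E'
from h import *
yaw=1.77;q=quat(yaw);yd=np.array([np.cos(yaw),np.sin(yaw),0])
p=np.array(arm.get_ee_pos())
print(arm.move_straight(p-.05*yd,q,vel=.04,guard=20),(arm.get_ee_pos()-p)@-yd,arm.get_wrist_force(),arm.get_finger_gap())
arm.grip(1.0)
p=np.array(arm.get_ee_pos());print(p)
arm.move_straight([p[0],p[1],.32],q)
arm.move_pose([.37,-.12,.36],q)
f=grab_frame("wrist");save(f,"w2");print(arm.get_clock())
for k,z in(("guard_handle",.226),("collar_grip",.172),("spindle_axis",.13)):
    for c in nets.landmark_of("wrist",k)[:2]: print(k,c["centre"],c["p"],at_z(f,c["centre"],z))
E
```

```text
True 0.022190872116484545 [-2.56977936  4.47318363  4.63709159] 0.17765163307268095
[ 0.46921128 -0.24984347  0.20937241]
10.7833
guard_handle [126.6, 313.5] 0.69 [ 0.47110019 -0.25449763  0.226     ]
collar_grip [335.5, 281.4] 0.59 [ 0.43569988 -0.09555101  0.172     ]
spindle_axis [341.5, 265.5] 0.59 [ 0.43537043 -0.08822785  0.13      ]
```

View pics/w2.png

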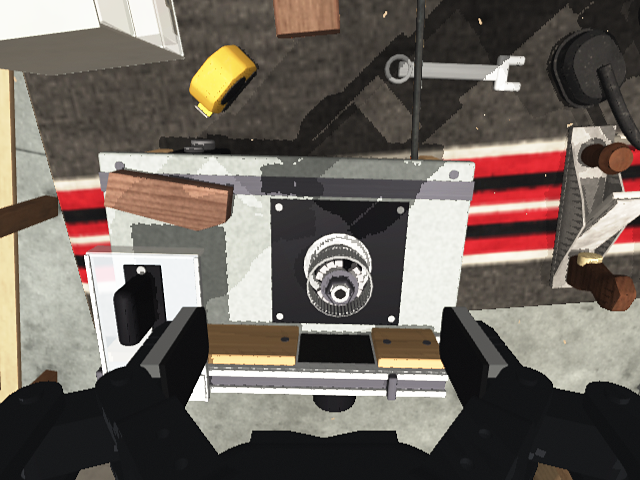

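Guard now sits at the right stop: handle at (135,305), about 0.163 m from the spindle. The collar is uncovered at about (337,275), with the nut at (340,291). I'll take one nearer look with the camera over the spindle to refine the axis.

```bash
python3 - <<'E'
from h import *
q=quat(1.77)
f0=cv2.imread("pics/w2.png")
arm.move_pose([.475,-.115,.36],q)
f=grab_frame("wrist");print(ray(f,(320,240)))
R=[]
for k,z in(("collar_grip",.172),("spindle_axis",.13)):
    for c in nets.landmark_of("wrist",k)[:1]: print(k,c["centre"],c["p"],at_z(f,c["centre"],z))
for c in nets.silhouettes("wrist","collar_grip")[:1]: print(c["box"],c["p"])
E=np.array(f["extrinsics"]);c=E@[.436,-.094,.18,1];u=int(f["fx"]*c[0]/c[2]+f["cx"]);v=int(f["fy"]*c[1]/c[2]+f["cy"]);print(u,v,arm.get_clock())
np.save("f.npy",f,allow_pickle=True)
im=cv2.cvtColor(f["pixels"],cv2.COLOR_RGB2BGR);cx,cy=max(u-80,0),max(v-60,0)
cv2.imwrite("pics/w3.png",cv2.resize(im[cy:cy+120,cx:cx+160],None,fx=5,fy=5));print(cx,cy)
E
```

```text
(array([ 0.40151668, -0.13003302,  0.50249557]), array([ 0.29811741,  0.05310177, -0.953051  ]))
collar_grip [355.7, 165.3] 0.67 [ 0.43590504 -0.09549217  0.172     ]
spindle_axis [358.8, 159.5] 0.57 [ 0.43452915 -0.08947685  0.13      ]
[76.3, 28.0, 507.8, 315.4] 0.93
358 167 11.6333
278 107
```

View pics/w3.png

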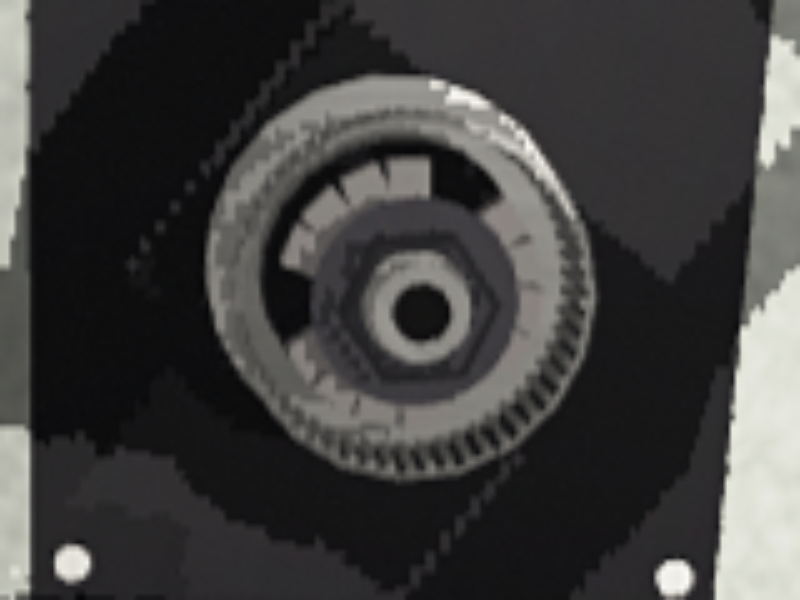

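The crop shows the collar's outline centred at crop (400,277), which is pixel (358,162.4), and the nut top at crop (421,310), pixel (362.3,169).

```bash
python3 - <<'E'
from h import *
f=np.load("f.npy",allow_pickle=True).item()
print(at_z(f,(362.3,169),.196+.004),at_z(f,(358,162.4),.168))
yaw=1.77;q=quat(yaw)
c=np.array([.4365,-.0948])
print(arm.solve_ik([*c,.153],q), arm.solve_ik([*c,.14],quat(yaw-2.6)))
E
```

```text
[ 0.43470406 -0.09292293  0.2       ] [ 0.43361225 -0.09373221  0.168     ]
[-4.68694540e-01 -1.59917512e-01  2.12724046e+00 -4.44089210e-16
  1.17426971e+00 -2.23869454e+00] [-4.68694540e-01 -1.39947487e-01  2.13606351e+00 -4.44089210e-16
  1.14547663e+00  3.61305460e-01]
```

```bash
python3 - <<'E'
from h import *
yaw=1.77;q=quat(yaw);c=np.array([.4347,-.0938])
arm.move_pose([*c,.25],q)
w0=np.array(arm.get_wrist_force())
print(w0,arm.move_straight([*c,.150],q,vel=.1,guard=8))
arm.grip(0.0);arm.hold(.2)
print(arm.get_ee_pos(),"gap",arm.get_finger_gap()*85,arm.get_grasp_force(),np.array(arm.get_wrist_force())-w0,arm.get_torque(),arm.get_clock())
print("down")
for dz in(.002,.004,.005):
    arm.move_straight([*c,.150-dz],q,vel=.02);print(dz,arm.get_ee_pos()[2],np.array(arm.get_wrist_force())-w0)
np.save("w0.npy",w0)
E
```

```text
[1.619119   0.49468987 1.96212516] False
[ 0.43490907 -0.09342688  0.15027252] gap 56.180340753860854 62.889976501464844 [-1.58761982  4.19269411  1.28537712] [ 0.70989827  0.04780381 -0.02633684] 13.9083
down
0.002 0.14829552865524806 [-1.78143393  5.09277578  3.87197068]
0.004 0.1477813651019795 [-9.27260542  7.5414861  13.75262127]
0.005 0.14762270939099326 [-11.4733536    8.47248465  18.87910602]
```

```bash
python3 - <<'E'
from h import *
w0=np.load("w0.npy");c=np.array([.4347,-.0938]);yaw=1.77
arm.move_straight([*c,.146],quat(yaw),vel=.02)
for i in range(25):
    yaw-=.08
    arm.move_straight([*c,.146],quat(yaw),vel=.05)
    w=np.array(arm.get_wrist_force())-w0;z=arm.get_ee_pos()[2]
    print(i,round(yaw,2),round(z,4),w.round(1),np.round(arm.get_torque()[2],2),arm.get_clock())
    if z<.1467 and w[2]<9 : break
E
```

```text
0 1.69 0.1478 [-7.4  8.1 13.4] -0.15 15.1583
1 1.61 0.1478 [-9.5  7.2 13.2] -0.14 15.4083
2 1.53 0.1478 [-8.4  8.4 14.4] -0.14 15.6583
3 1.45 0.1477 [-8.3  8.  13.5] -0.15 15.9083
4 1.37 0.1471 [-5.1  7.8 10.8] -0.25 16.1583
5 1.29 0.1464 [-1.8  5.4  3.2] -0.09 16.4083
```

The collar dropped at yaw 1.29; pushing it home.

```bash
python3 - <<'E'
from h import *
w0=np.load("w0.npy");c=np.array([.4347,-.0938]);q=quat(1.29)
for z in(.144,.142,.140,.139,.138,.137):
    arm.move_straight([*c,z],q,vel=.02)
    w=np.array(arm.get_wrist_force())-w0
    print(z,arm.get_ee_pos()[2].round(4),w.round(1),np.round(arm.get_torque()[2],2),round(arm.get_finger_gap()*85,1))
    if w[2]>22: break
arm.hold(.5);print(arm.get_wrist_force()-w0,arm.get_ee_pos(),arm.get_grasp_force(),arm.get_clock())
f=grab_frame("scene");save(f,"end")
f=grab_frame("wrist");save(f,"endw")
E
```

```text
0.144 0.1439 [ 0.2  5.2 -1.8] -0.41 56.3
0.142 0.1431 [-5.2  8.1 10. ] -0.56 56.5
0.14 0.1419 [-9.1  8.8 15.3] -0.72 56.3
0.139 0.1417 [-11.2  10.5  20.4] -0.72 56.4
0.138 0.1415 [-15.9  12.   27.3] -0.8 56.2
[-15.25937379  10.52618203  27.49282571] [ 0.43503722 -0.09311478  0.14149115] 66.42033576965332 18.1583
```

View pics/endw.png

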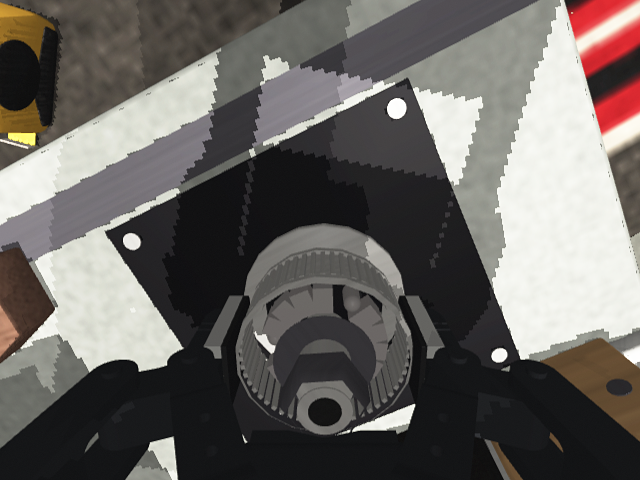

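The wrist view shows the collar held centrally between the pads, with the nut at (325,410). It stopped about 9 mm down with a twisting moment, so it may be rubbing on a pin. I'll relax the twist and see whether it sinks further.

```bash
python3 - <<'E'
from h import *
w0=np.load("w0.npy");c=np.array([.4347,-.0938])
arm.move_straight([*c,.140],quat(1.29),vel=.02)
for y in(1.25,1.21,1.25,1.29,1.33,1.37):
    arm.move_straight([*c,.140],quat(y),vel=.03)
    w=np.array(arm.get_wrist_force())-w0
    print(y,arm.get_ee_pos().round(4),w.round(1),np.round(arm.get_torque(),2),round(arm.get_finger_gap()*85,1))
E
```

```text
1.25 [ 0.4349 -0.0931  0.141 ] [-5.   7.6  7.7] [ 1.13  0.49 -0.18] 56.0
1.21 [ 0.4349 -0.0931  0.1406] [-4.   7.5  6.1] [ 1.04  0.3  -0.06] 56.2
1.25 [ 0.4349 -0.0931  0.1406] [-3.8  7.2  5.9] [ 1.05  0.26 -0.11] 56.2
1.29 [ 0.4349 -0.093   0.1406] [-3.9  7.2  6. ] [ 1.    0.35 -0.97] 56.3
1.33 [ 0.4356 -0.0932  0.1406] [-0.9  5.8  3.1] [ 0.91 -0.25 -1.33] 56.7
1.37 [ 0.4363 -0.0934  0.1406] [3.  5.  0.6] [ 0.81 -0.69 -1.84] 55.8
```

```bash
python3 - <<'E'
from h import *
w0=np.load("w0.npy");c=np.array([.4347,-.0930])
for y in (1.29,1.21): arm.move_straight([*c,.140],quat(y),vel=.03)
for z in(.139,.138,.137,.136,.135):
    arm.move_straight([*c,z],quat(1.20),vel=.02);arm.hold(.1)
    w=np.array(arm.get_wrist_force())-w0
    print(z,arm.get_ee_pos().round(4),w.round(1),np.round(arm.get_torque(),2),round(arm.get_finger_gap()*85,1))
    if w[2]>22: break
for y in (1.17,1.14,1.11):
    arm.move_straight([*c,z],quat(y),vel=.03)
    print(y,arm.get_ee_pos().round(4),(arm.get_wrist_force()-w0).round(1),np.round(arm.get_torque()[2],2))
print(arm.get_clock())
E
```

```text
0.139 [ 0.4363 -0.0935  0.1405] [-0.9  2.1  5.1] [ 0.54 -0.33 -0.01] 56.5
0.138 [ 0.4363 -0.0935  0.1402] [-2.9  3.2 10.2] [ 0.8   0.15 -0.03] 56.3
0.137 [ 0.4364 -0.0935  0.1401] [-7.3  5.4 16.5] [ 0.99  0.66 -0.03] 56.2
0.136 [ 0.4364 -0.0935  0.1401] [-11.1   6.8  24. ] [ 1.21  1.3  -0.05] 56.2
1.17 [ 0.4364 -0.0935  0.1401] [-11.6   6.4  24.4] -0.06
1.14 [ 0.4364 -0.0936  0.14  ] [-10.3   6.9  23.3] -0.01
1.11 [ 0.4364 -0.0936  0.1401] [-10.5   6.8  23.5] -0.05
22.6583
```

```bash
python3 - <<'E'
from h import *
w0=np.load("w0.npy");c=np.array([.4350,-.0930])
arm.move_straight([*c,.1362],quat(1.17),vel=.03);arm.hold(.5)
print(arm.get_ee_pos(),arm.get_wrist_force()-w0,arm.get_torque(),arm.get_grasp_force())
f=grab_frame("scene");save(f,"end2")
for q in("guard_handle",):
    for k in nets.landmark_of("scene",q)[:1]: print(q,k["p"],at_z(f,k["centre"],.226))
E
```

```text
[ 0.43642246 -0.09353872  0.14007413] [-11.78988138   6.07926962  23.98868279] [1.13067289 1.37858847 0.05423859] 70.57888627052307
guard_handle 0.67 [ 0.46695728 -0.24975784  0.226     ]
```

View pics/end2.png

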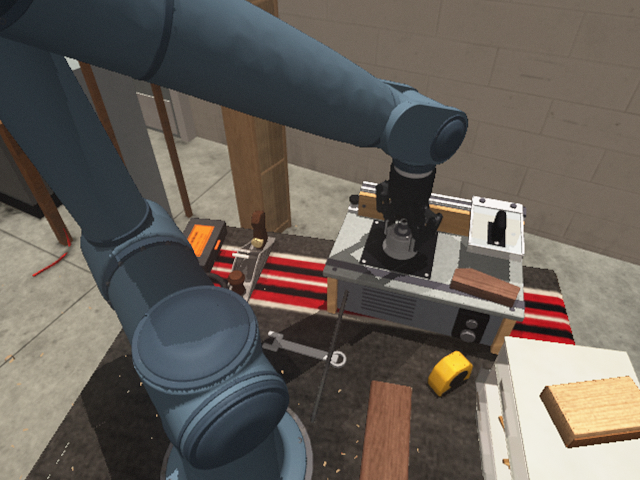

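The picture shows the guard at its right stop (handle about (500,228)) and the hand holding the collar at (402,240). The offcut at (485,285) and tape at (450,373) haven't moved. Handing in.

```bash
python3 -c "
from h import *
print(arm.close_job())"
```

```text
the job is handed in; nothing more can be done
None
```

I handed the job in with the guard open at its right stop, the collar dropped over its pins and held down about 10 mm (judged from the arm's travel and a firm stop at about 24 N), and the offcut and tape unmoved in the last picture; no verdict came back.

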